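# Turn the mail tote so that it stacks

### The job

Two identical slim stack-and-nest totes stand on the mail cabinet. Take the one standing on the bare steel, turn it so that its one-slot end is over the two-slot end of the tote on the cork mat, and set it down gently (not dropped) on top, squarely over it, so that it stands stacked on the rim instead of sinking in and nesting. Let go, and leave the tote on the mat and the other objects (plain tray, bowl, wedge, keyring) where they are.

Things in the scene. Friction and masses are not known exactly. Their poses are not given: they have to be found in the camera images.
- tote_center (a point): Centre (half-way up, 30 mm over its underside) of the loose white tote on the bare steel, 0.2 kg: 168 mm long (x), 56 wide (y), 60 high, open top. Grip from above at mid-length across its long sides, upright and 56 mm apart outside in the top 26 mm, tapering below. +x end: ONE middle slot in the rim, a foot below it. -x end: TWO open corners, a foot below each, one middle ear. z up.
- base_center (a point): Centre (half-way up, 30 mm over its underside) of the identical tote, 0.35 kg, loose on a 4 mm cork mat at the robot's left. Axes as the other: +x to its one-slot end, -x to its two-slot end. A tote set on it half a turn round rests its feet on the flat ears level with the rim, 60 mm higher (stacked); the same way round the feet drop through the slots and it sits only 24 to 36 mm higher (nested).
- tote_end (a point): Tip of the one-slot (+x) end of the loose tote, 84 mm from its middle, 30 mm over its underside; axes as the tote's. Ears reach from 60 to 84 mm out from a tote's middle, feet from 50 to 80 mm out, flush with the underside.
Not all that is in view belongs to the job. What is shaped like the part that bears base_center but black is not meant.

How it is judged:
At the end, for the whole second after the job is handed in: The loose tote stands at rest on the rim of the tote on the mat, its centre 56 to 65 mm above the other's and within 15 mm of it sideways, its one-slot end over the other's two-slot end, long sides within 10 degrees, both level within 4 degrees; the lower tote is within 30 mm of where it stood (horizontal distance between tote_center and base_center below 0.015 m and z of tote_center in the frame of base_center between 0.056 and 0.065 m and x of tote_end in the frame of base_center below -0.055 m and angle between the x axis of tote_center and the x axis of base_center, either way round below 0.175 rad and angle between each of tote_center, base_center's own z axis and vertical below 0.07 rad and distance of base_center from where it was at the start of the episode below 0.03 m and linear speed of tote below 0.02 m/s); the robot touches nothing.
It fails at once if the tote is dropped or knocked: it moves faster than 0.45 m/s while not held (a fall of about 10 mm) (contact force between tote and the fingers below 0.1 N and linear speed of tote above 0.45 m/s).
It fails at once if the plain tray is moved by more than 30 mm (distance of plain_tray from where it was at the start of the episode above 0.03 m).
It fails at once if the bowl is moved by more than 30 mm (distance of bowl from where it was at the start of the episode above 0.03 m).
It fails at once if the wedge is moved by more than 30 mm (distance of wedge from where it was at the start of the episode above 0.03 m).
It fails at once if the keyring is moved by more than 30 mm (distance of keyring from where it was at the start of the episode above 0.03 m).
It also fails if it takes over 32 s, if anything falls off the work surface, if the arm or the gripper's body presses on something with over 40 N, if the wrist force passes 120 N, or if a joint passes its speed limit or range.

### The arm

A 6-joint arm with a two-finger parallel gripper is mounted at the origin on the work surface. World frame = base frame: x ahead of the robot, y to its left, z up, the work surface at z = 0. Lengths are in m, angles in rad, forces in N, time in s.
With the tool pointing down it reaches from about 0.375 to 0.75 m from the base axis. Payload 9 kg.
Tool frame: the origin (TCP) lies at the very end of the fingers, on their centre line; the grasp point (between the pads) lies 19 mm behind it; x points along the fingers, z is the direction in which the jaws open and shut, and the axes are right-handed (so a half turn about x gives the same grasp; the last joint's range is limited). The gripper opens to 85 mm and grips with 20 to 120 N. Pads are 22 mm wide; open, the fingers measure 114 mm over their backs; the gripper's body (76 mm by 85 mm) begins 54 mm behind the grasp point. The pads swing forward as they close: fully open they stand 13 mm farther back than shut.
Start: joints at [1, 0.104, 0.097, 1.564, 0, 1.353], TCP at [0.207, 0.563, 0.231] pointing down, gripper open.
Joint ranges: [-2.99, 2.99], [-0.84, 1.86], [-1.1, 1.16], [-1.84, 2.11], [-1.51, 1.56], [-3.14, 3.14]. Speed limits (rad/s): [2.22, 2.22, 2.57, 3.14, 3.14, 3.14].

### API

Orientations are given as a unit quaternion [x, y, z, w].
In Python, from workcell import arm gives the robot as it stands.
- The arm moves only by the shell command python3 -m jog 'ROWS' [FORCE]. ROWS is text: rows parted by semicolons, each of 7 numbers parted by spaces: the shift along the tool's x, y, z in m, then the turn, a rotation vector about the tool's x, y, z in degrees, then the gripper's target within -1 to 1 (shut at 1, half-way at 0, fully open at -1). In form: tx ty tz rx ry rz fingers; .... A call has 1 to 5 rows; each row shifts and turns the commanded pose from where the row before left it, along the tool's axes as they then stand; what a row does not reach is not made up. A row lasts 1/8 s, in which the tool goes at most 62.5 mm and 10.7 degrees, less where a joint would pass 70% of its speed; a pose out of reach is approached as far as the arm can. A call with a gripper value outside its range is refused whole. The fingers move at their own pace and stop on an object; FORCE is the grip in N (left out, the last holds). Time passes only in rows, so rows that do not move let the fingers close. It gives the time, the measured TCP pose, the force and the opening at its end, in the units of the state.
- arm.sense(): the state, without advancing time (a new reading comes with each control period).
- arm.camera(name): name is "side" or "top"; returns a dict with "img" (400x640x3 uint8, red, green, blue), "fx", "fy", "cx", "cy" (pixels), "xyz" and "attitude" of the camera in the world. Camera axes: x right, y up, looking along -z (the intrinsics and any distortion apply to the point x, -y, -z); pixel columns grow to the right and rows downward; lengths in m; the calibration is good to about 2 mm. A picture is of the moment at which its call begins. There is no depth.
- arm.close_job(): hands the job in, once; it reports no verdict.
Trained networks look in the newest picture that a camera, given by its name, has taken for a name from the list of things; names that differ only in an ending like _2 or _b are one class to them, and where a whole thing is asked for, a point or a joint stands for the part that bears it (a point fixed in the world has none). Each returns a list of dicts, best first, with "p" (0 to 1); they miss things now and then, are a little off and sometimes report something else, mostly with a low value. They report only what shows in the picture. A call takes as long as a camera call. They do not tell look-alikes from the thing itself.
- arm.find_in(camera, target): "xyz" ([x, y, z] in m, in the coordinates of the camera as it stood for that picture, good to about 4 mm: the middle of the surface that is visible of it).
The state is a dict: "time": time; "joint_pos": joint angles; "joint_velocities": joint speeds; "effort": joint torques, N m; "tcp_pos": TCP position; "ee_rot": TCP orientation; "contact_force": force on the tool from outside, world axes, zero at the start; "ft_torque": the same for the moment, N m; "width": finger opening in m.
Only numpy, scipy, OpenCV 4.12 (cv2) and the standard library are available. Lean on these libraries where they do the work, as an engineer would, in place of code of your own. Each camera call takes 0.05 s, during which the arm holds its last target.

## Working session

There is one attempt and no reset: what is moved stays moved. The work goes in short steps, Python scripts to look and compute and a shell command to move; the robot and the scene stay as the last step left them, time stands still between calls to the robot, and variables do not carry over. Pictures are saved under pics/ and viewed, and the job is handed in when it is done.

```bash
mkdir -p pics; ls; python3 - <<'E'
from workcell import arm
import cv2,numpy as np
s=arm.sense();print(s)
for n in("side","top"):
    c=arm.camera(n);cv2.imwrite(f"pics/{n}0.png",c["img"][:,:,::-1]);print(n,{k:v for k,v in c.items() if k!="img"})
    for t in("tote_center","base_center","tote_end","plain_tray","keyring"):
        try:print(t,arm.find_in(n,t))
        except Exception as e:print(t,e)
E
```

```text
pics
{'time': 0.0, 'joint_pos': array([1.00034209e+00, 1.04699064e-01, 9.65085738e-02, 1.56389237e+00,
       4.57996829e-05, 1.35309504e+00]), 'joint_velocities': array([-0.0012121 ,  0.00055868,  0.0004506 ,  0.00035617, -0.00042737,
       -0.00017182]), 'effort': array([-2.26590106e-03, -5.56931627e+01,  5.03647792e+01,  1.72836380e-02,
       -4.52941977e-04,  2.82797691e-05]), 'tcp_pos': array([0.20709598, 0.562795  , 0.23054409]), 'ee_rot': array([-0.40466969,  0.58040122,  0.40435265,  0.57954792]), 'contact_force': array([-0.59336376,  0.0953256 , -0.27323657]), 'ft_torque': array([ 0.01737457, -0.00289862,  0.01686118]), 'width': 0.0852615307957841}
side {'fx': 485.9209097668434, 'fy': 485.9209097668434, 'cx': 324.48285238499216, 'cy': 198.19000444524514, 'xyz': array([0.32261354, 1.28948728, 1.22096822]), 'attitude': array([-0.02207693,  0.37232866,  0.92629115, -0.05356   ])}
tote_center [{'xyz': [-0.0291, 0.2408, -1.8274], 'p': 0.82}]
base_center [{'xyz': [-0.0968, 0.0427, -1.6345], 'p': 0.8}, {'xyz': [0.157, -0.1188, -1.5257], 'p': 0.66}, {'xyz': [0.2122, 0.2586, -1.8891], 'p': 0.59}]
tote_end [{'xyz': [-0.0337, 0.2363, -1.8212], 'p': 0.86}]
plain_tray it knows: base_center, tote_center, tote_end
keyring it knows: base_center, tote_center, tote_end
top {'fx': 436.7571715555787, 'fy': 436.7571715555787, 'cx': 326.6174860277423, 'cy': 200.80076752584972, 'xyz': array([0.29116418, 0.19882489, 1.4535298 ]), 'attitude': array([-0.04025527,  0.04469717,  0.70633975, -0.70531258])}
tote_center [{'xyz': [0.3407, 0.0609, -1.4159], 'p': 0.96}]
base_center [{'xyz': [-0.1306, -0.1856, -1.4178], 'p': 0.94}, {'xyz': [0.0402, 0.0959, -1.4112], 'p': 0.89}, {'xyz': [-0.4595, -0.1214, -1.4248], 'p': 0.79}, {'xyz': [0.4179, -0.1758, -1.4256], 'p': 0.72}]
tote_end [{'xyz': [0.34, 0.0609, -1.4185], 'p': 0.73}]
plain_tray it knows: base_center, tote_center, tote_end
keyring it knows: base_center, tote_center, tote_end
```

View pics/side0.png

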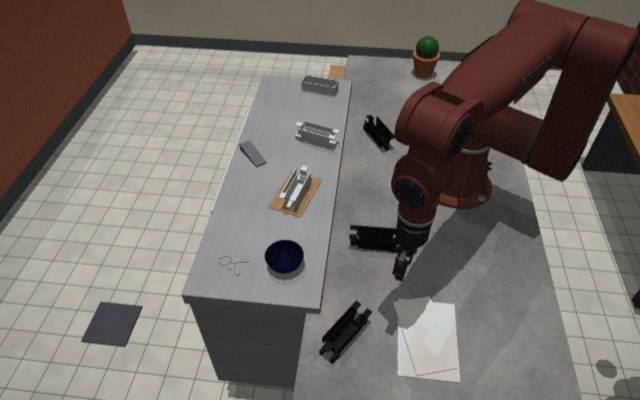

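View pics/top0.png

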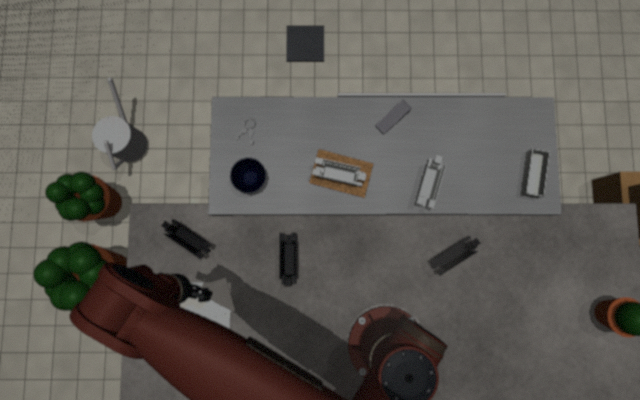

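The loose white tote candidates are the white tote on bare steel (top ~(429,182)) and the plain grey tray (535,173). For the base, candidates are the cork-mat tote (340,172) and black look-alikes (188,238), (289,257), (454,254). By the description I choose (429,182) and (340,172). Next I'll check both in a crop and measure them.

```bash
cat > h.py <<'E'
from workcell import arm
import cv2,numpy as np
from scipy.spatial.transform import Rotation as R
def w(c,p): return R.from_quat(c["attitude"]).apply(p)+c["xyz"]
def ray(c,u,v,z):
    d=R.from_quat(c["attitude"]).apply([(u-c["cx"])/c["fx"],-(v-c["cy"])/c["fy"],-1.])
    return c["xyz"]+d*(z-c["xyz"][2])/d[2]
def proj(c,P):
    q=R.from_quat(c["attitude"]).inv().apply(np.asarray(P)-c["xyz"])
    return np.stack([c["cx"]+c["fx"]*q[...,0]/-q[...,2],c["cy"]-c["fy"]*q[...,1]/-q[...,2]],-1)
def crop(c,u,v,hw,hh,s,name):
    cv2.imwrite(name,cv2.resize(c["img"][v-hh:v+hh,u-hw:u+hw,::-1],None,fx=s,fy=s,interpolation=cv2.INTER_CUBIC))
E
python3 - <<'E'
from h import *
t=arm.camera("top")
for n in("tote_center","base_center"):
    for d in arm.find_in("top",n): print("top",n,w(t,d["xyz"]).round(4),d["p"])
s=arm.camera("side")
for n in("tote_center","base_center"):
    for d in arm.find_in("side",n): print("side",n,w(s,d["xyz"]).round(4),d["p"])
print(sorted(t.keys()))
crop(t,385,175,80,40,10,"pics/tc.png")
crop(s,308,160,50,60,8,"pics/sc.png")
cv2.imwrite("pics/sc.png",cv2.resize(s["img"][110:220,260:350,::-1],None,fx=5.4,fy=5.4,interpolation=cv2.INTER_CUBIC))
E
```

```text
top tote_center [ 0.5208 -0.1515  0.0586] 0.72
top base_center [0.2766 0.3188 0.022 ] 0.97
top base_center [0.3415 0.6488 0.0176] 0.82
top base_center [0.5565 0.1515 0.0612] 0.71
top base_center [ 0.2854 -0.227   0.0217] 0.58
side tote_center [ 0.5207 -0.1356  0.0657] 0.77
side base_center [ 0.2863 -0.2204  0.0398] 0.8
side base_center [0.3502 0.6379 0.0315] 0.71
side base_center [0.5578 0.1483 0.0696] 0.68
side base_center [0.2817 0.3064 0.0348] 0.63
['attitude', 'cx', 'cy', 'fx', 'fy', 'img', 'xyz']
```

View pics/tc.png

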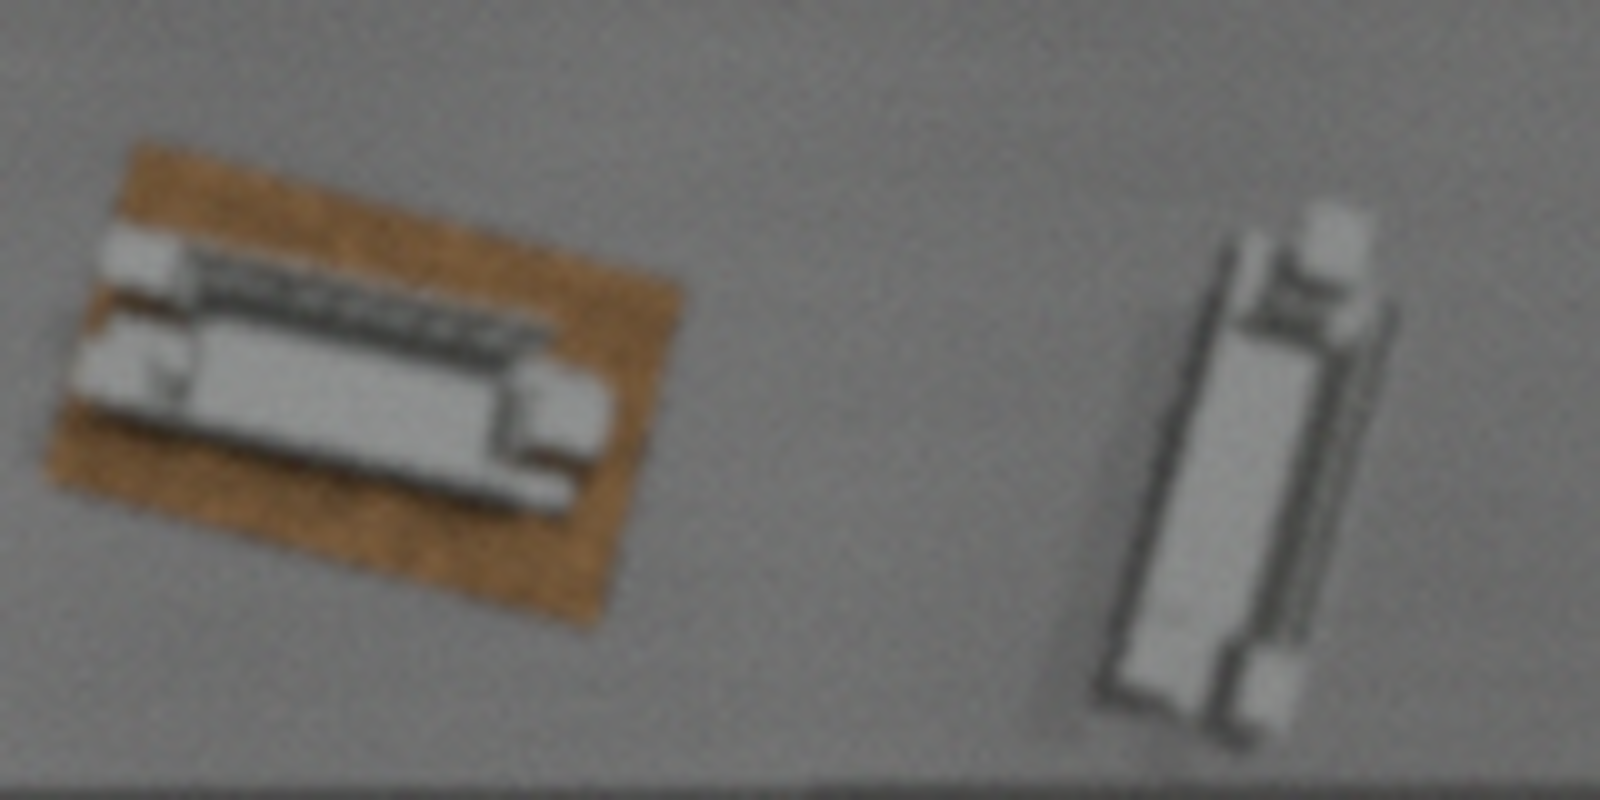

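View pics/sc.png

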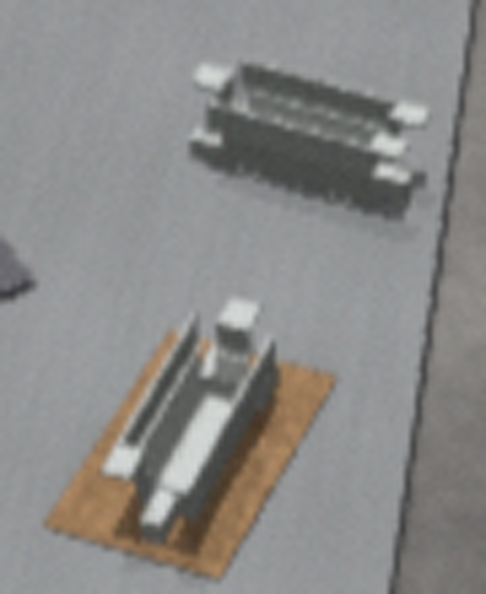

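```bash
cat >> h.py <<'E'
def boxes(x,y,z0,yaw,c,img,s,o):
    # +x end: ears at corners, foot mid ; -x end: ear mid, feet at corners
    def T(P):
        P=np.array(P,float);a=R.from_euler('z',yaw).apply(P)+[x,y,z0];return a
    def poly(P,col):
        q=((proj(c,T(P))-np.array(o)+.5)*s).round().astype(int);cv2.polylines(img,[q],True,col,1)
    def rect(x0,x1,y0,y1,z): return [[x0,y0,z],[x1,y0,z],[x1,y1,z],[x0,y1,z]]
    h=.028
    poly(rect(-.06,.06,-h,h,.06),(0,255,0))
    for sgn in(1,-1): poly(rect(.06,.084,*sorted((sgn*.012,sgn*h)),.06),(0,0,255))
    poly(rect(-.084,-.06,-.01,.01,.06),(255,0,0))
    poly(rect(.05,.08,-.01,.01,0),(0,255,255))
    for sgn in(1,-1): poly(rect(-.08,-.05,*sorted((sgn*.012,sgn*h)),0),(255,255,0))
def over(c,x,y,z0,yaw,name,hw=25,s=12):
    u,v=proj(c,[x,y,z0+.03]).astype(int);o=(u-hw,v-hw)
    a=cv2.resize(c["img"][v-hw:v+hw,u-hw:u+hw,::-1],None,fx=s,fy=s,interpolation=cv2.INTER_CUBIC)
    a=cv2.convertScaleAbs(a,alpha=1.3); b=a.copy();boxes(x,y,z0,yaw,c,b,s,o)
    return np.hstack([a,b])
E
python3 - <<'E'
from h import *
t=arm.camera("top");s=arm.camera("side")
def fit(c,pts,z): return [ray(c,385-80+u/10,175-40+v/10,z)[:2].round(4) for u,v in pts]
print("loose rim R/L",fit(t,[(1390,300),(1300,640),(1240,240),(1110,690)],.06))
print("base",fit(t,[(200,250),(550,325),(90,410),(570,510)],.064))
for n,x,y,z,yaw in(("b",.5565,.1500,.004,np.deg2rad(78)),("l",.5208,-.145,0,np.deg2rad(167))):
    cv2.imwrite(f"pics/ov_{n}.png",cv2.resize(np.vstack([over(c,x,y,z,yaw,0) for c in(t,s)]),(600,600)))
E
```

```text
loose rim R/L [array([ 0.5763, -0.192 ]), array([ 0.465 , -0.1592]), array([ 0.5962, -0.1437]), array([ 0.4488, -0.0975])]
base [array([0.5922, 0.1949]), array([0.5674, 0.0817]), array([0.5396, 0.2305]), array([0.5069, 0.0759])]
```

View pics/ov_b.png

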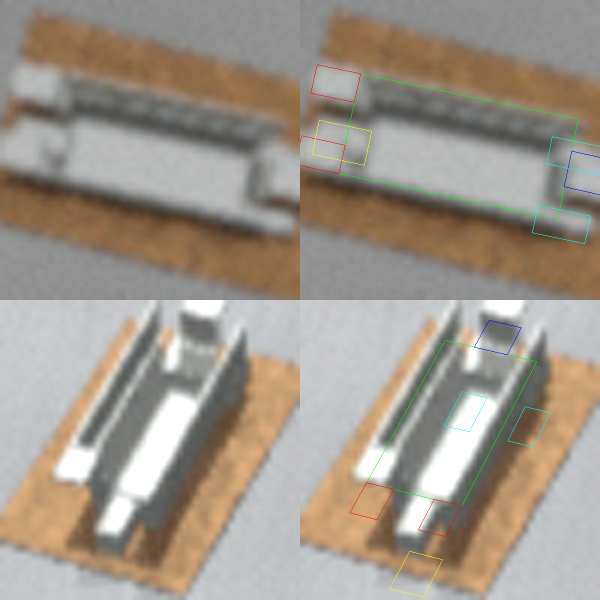

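View pics/ov_l.png

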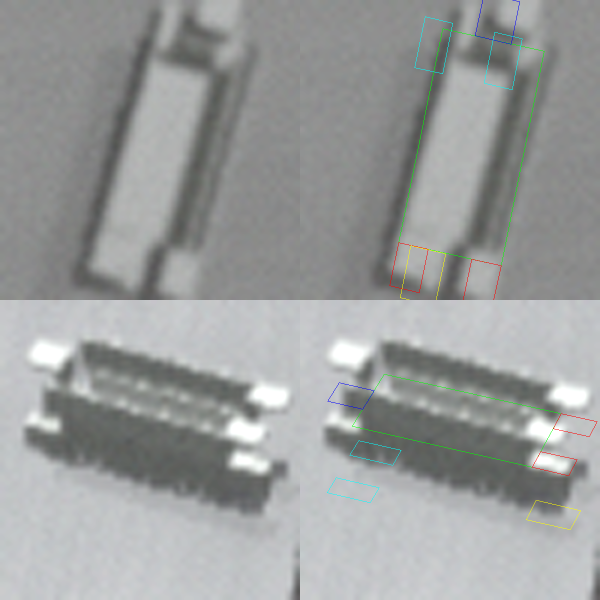

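```bash
python3 - <<'E'
from h import *
t=arm.camera("top");s=arm.camera("side")
I=lambda c:np.mean([arm.camera(c)["img"].astype(float) for _ in range(4)],0).astype(np.uint8)
ti=I("top");si=I("side");np.savez("avg.npz",t=ti,s=si)
f=lambda im,u,v,hw:cv2.resize(im[v-hw:v+hw,u-hw:u+hw,::-1],(600,600),interpolation=cv2.INTER_CUBIC)
cv2.imwrite("pics/z_bt.png",f(ti,341,173,35));cv2.imwrite("pics/z_bs.png",f(si,296,187,30))
cv2.imwrite("pics/z_lt.png",f(ti,429,182,35));cv2.imwrite("pics/z_ls.png",f(si,317,133,30))
E
```

```text
(no output)
```

View pics/z_bt.png

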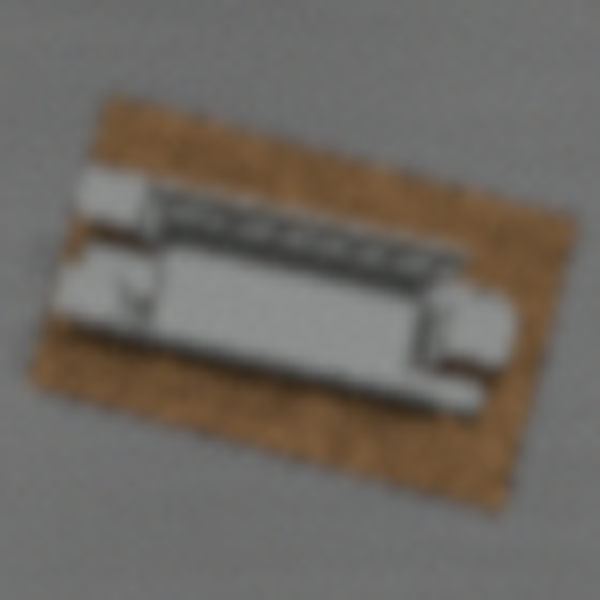

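View pics/z_bs.png

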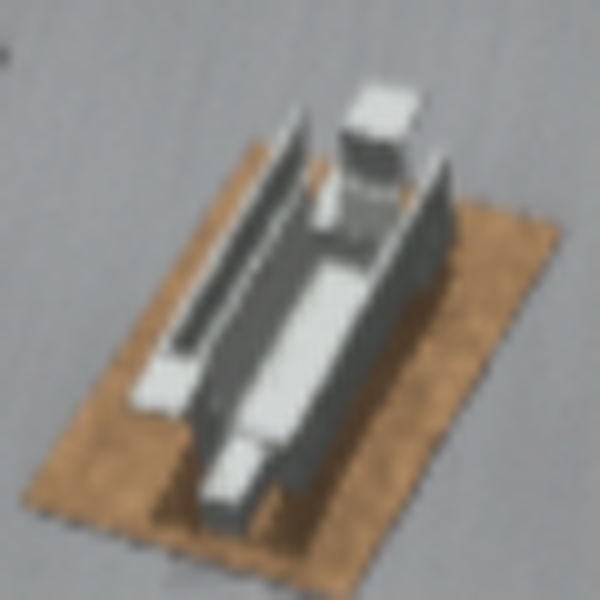

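View pics/z_lt.png

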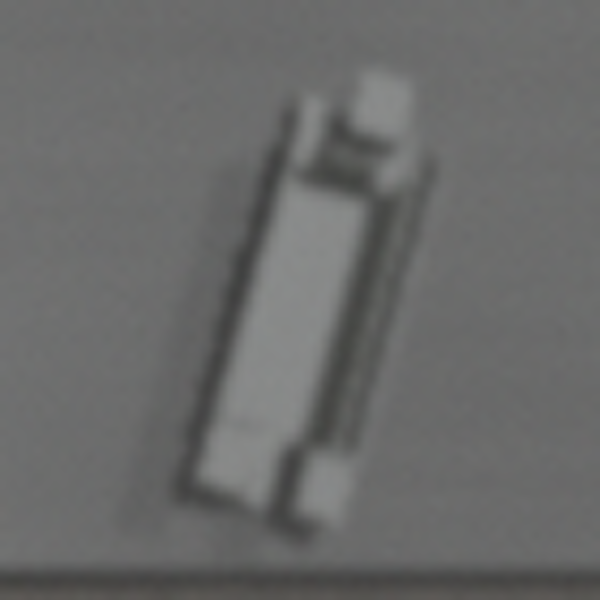

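View pics/z_ls.png

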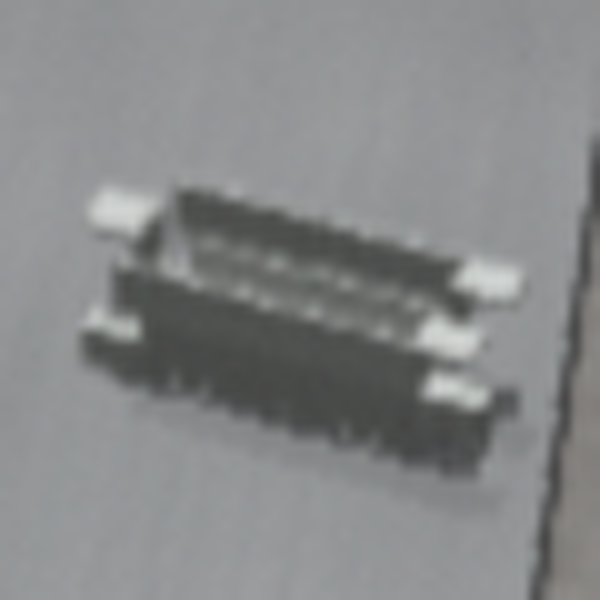

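```bash
python3 - <<'E'
from h import *
from scipy.optimize import least_squares
t=arm.camera("top");s=arm.camera("side")
A=lambda u,v,x,y,hw:np.array([u/600*2*hw+x-hw-.5,v/600*2*hw+y-hw-.5])
def tri(a,b):
    f=lambda P:np.r_[proj(t,P)-a,proj(s,P)-b]
    r=least_squares(f,[.5,0,.05],x_scale=.01);return r.x.round(4),r.fun.round(2)
print("base mid ear",tri(A(485,330,341,173,35),A(380,110,296,187,30)))
print("base corner ear",tri(A(112,195,341,173,35),A(168,383,296,187,30)))
print("base blob(b/foot)",tri(A(110,270,341,173,35),A(235,470,296,187,30)))
print("mat TL,TR,BR", tri(A(112,95,341,173,35),A(25,500,296,187,30)),tri(A(575,215,341,173,35),A(258,140,296,187,30)),tri(A(500,510,341,173,35),A(560,225,296,187,30)))
print("loose mid ear",tri(A(382,105,429,182,35),A(122,212,317,133,30)))
print("loose corner ear",tri(A(325,490,429,182,35),A(490,280,317,133,30)))
E
```

```text
base mid ear (array([0.5358, 0.0777, 0.0917]), array([-0.  , -0.39,  0.41,  0.08]))
base corner ear (array([0.5858, 0.2154, 0.0925]), array([-0.  , -0.18,  0.18,  0.04]))
base blob(b/foot) (array([0.5653, 0.2166, 0.055 ]), array([-0.  , -0.29,  0.29,  0.06]))
mat TL,TR,BR (array([0.6383, 0.2162, 0.0312]), array([-0.  , -0.09,  0.08,  0.02])) (array([0.5894, 0.0374, 0.0352]), array([ 0.  ,  0.08, -0.08, -0.02])) (array([0.4758, 0.0677, 0.0342]), array([ 0.  , -0.23,  0.25,  0.04]))
loose mid ear (array([ 0.5911, -0.1657,  0.0886]), array([-0.  , -0.09,  0.11,  0.02]))
loose corner ear (array([ 0.4475, -0.1399,  0.0891]), array([ 0.  , -0.32,  0.37,  0.06]))
```

```bash
python3 - <<'E'
from h import *
t=arm.camera("top");s=arm.camera("side");d=np.load("avg.npz");t["img"]=d["t"];s["img"]=d["s"]
for n,x,y,z,yaw in(("b",.5509,.1481,.033,np.deg2rad(77.8)),("l",.5227,-.1433,.029,np.deg2rad(163))):
    cv2.imwrite(f"pics/ov2_{n}.png",np.vstack([cv2.resize(over(c,x,y,z,yaw,0,28,14),(600,300),interpolation=cv2.INTER_AREA) for c in(t,s)]))
E
```

```text
(no output)
```

View pics/ov2_b.png

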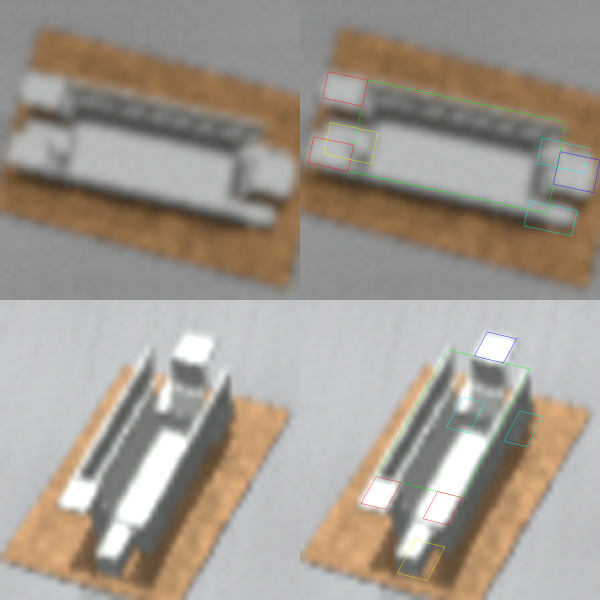

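View pics/ov2_l.png

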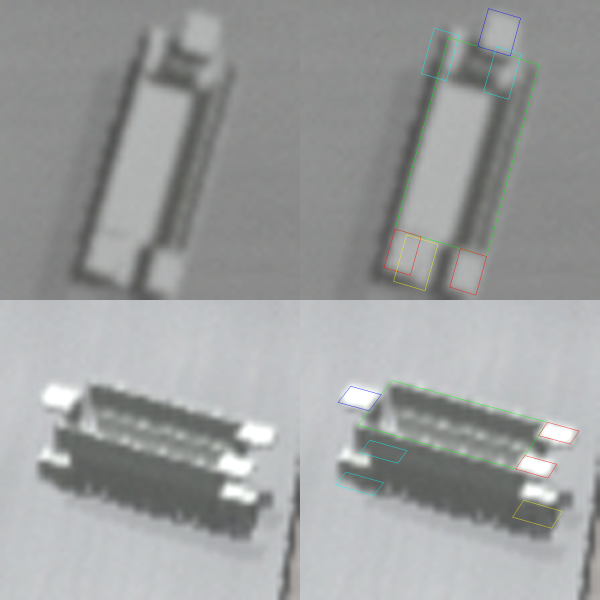

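```bash
python3 - <<'E'
from h import *
s=arm.sense();M=R.from_quat(s["ee_rot"]).as_matrix();print(M.round(3))
print("tool z yaw",np.rad2deg(np.arctan2(M[1,2],M[0,2])), "tool y yaw",np.rad2deg(np.arctan2(M[1,1],M[0,1])),np.rad2deg(s["joint_pos"]))
E
```

```text
[[ 0.    -0.938  0.346]
 [ 0.     0.346  0.938]
 [-1.    -0.     0.   ]]
tool z yaw 69.78709094860064 tool y yaw 159.78709083674866 [ 5.73129745e+01  5.96410775e+00  5.57391702e+00  8.96045396e+01
 -1.16145429e-04  7.75258836e+01]
```

The overlay fits both cameras. The cabinet top is at about z 0.03. The base is at (0.551, 0.148), yaw 78°, and its middle-ear end points to −y. The loose tote is at (0.523, −0.143), yaw 163°. The loose tote has to turn by +95°, and joint 6 has room for that. Moving above the loose tote.

```bash
python3 -m jog '0 -0.036 -0.0368 0 0 0 -1;0 -0.036 -0.0368 0 0 0 -1;0 -0.036 -0.0368 0 0 0 -1;0 -0.036 -0.0368 0 0 0 -1;0 -0.036 -0.0368 0 0 0 -1' 40
python3 -m jog '0 -0.036 -0.0368 0 0 0 -1;0 -0.036 -0.0368 0 0 0 -1;0 -0.036 -0.0368 0 0 0 -1;0 -0.036 -0.0368 0 0 0 -1;0 -0.036 -0.0368 0 0 0 -1'
python3 -m jog '0 -0.036 -0.0368 0 0 0 -1;0 -0.036 -0.0368 0 0 0 -1;0 -0.036 -0.0368 0 0 0 -1;0 -0.036 -0.0368 0 0 0 -1;0 -0.036 -0.0368 -3.2 0 0 -1'
python3 -m jog '0 0 0 0 0 0 -1;0 0 0 0 0 0 -1'
cat >> h.py <<'E'
def go(x,y,z,zyaw):
    s=arm.sense();r=R.from_quat(s["ee_rot"]);M=r.as_matrix()
    p=r.inv().apply(np.array([x,y,z])-s["tcp_pos"])
    cy=np.rad2deg(np.arctan2(M[1,2],M[0,2]))
    print("t",s["time"],"pos",s["tcp_pos"].round(4),"zyaw",cy.round(2),"tilt",M[2].round(3),"w",s["width"],"F",s["contact_force"].round(2))
    print("shift tool",p.round(4),"rx",round(-(zyaw-cy),2),"j",s["joint_pos"].round(2))
E
python3 -c "
from h import *
go(.5227,-.1433,.231,73)"
```

```text
time: 2.12
tcp_pos: [0.3131, 0.3268, 0.2314]
ee_rot: [-0.405, 0.58, 0.405, 0.58]
contact_force: [0.9, -0.1, 0.3]
width: 0.0854
time: 2.75
tcp_pos: [0.4185, 0.0917, 0.2316]
ee_rot: [-0.405, 0.58, 0.404, 0.58]
contact_force: [0.8, -0.1, -0.3]
width: 0.0855
time: 3.38
tcp_pos: [0.5239, -0.1433, 0.2314]
ee_rot: [-0.421, 0.568, 0.421, 0.568]
contact_force: [-0.1, 0.3, 0.1]
width: 0.0856
time: 3.62
tcp_pos: [0.5231, -0.1412, 0.2312]
ee_rot: [-0.42, 0.569, 0.421, 0.569]
contact_force: [0.0, -0.5, 0.2]
width: 0.0853
t 3.625 pos [ 0.5231 -0.1412  0.2312] zyaw 72.95 tilt [-1.     0.001  0.   ] w 0.08532319229883242 F [ 0.01 -0.47  0.23]
shift tool [ 0.0002 -0.0002 -0.0021] rx -0.05 j [-0.51 -0.07 -0.08  1.56  0.   -0.21]
```

```bash
python3 -m jog '0.04 0 -0.002 0 0 0 -1;0.04 0 0 0 0 0 -1;0.035 0 0 0 0 0 -1;0 0 0 0 0 0 -1'
python3 - <<'E'
from h import *
go(.5227,-.1433,.052,73)
t=arm.camera("top");s=arm.camera("side")
f=lambda im,u,v,hw:cv2.resize(im[v-hw:v+hw,u-hw:u+hw,::-1],(400,400),interpolation=cv2.INTER_CUBIC)
cv2.imwrite("pics/g1.png",np.hstack([f(t["img"],429,182,40),f(s["img"],317,133,40)]))
E
```

```text
time: 4.12
tcp_pos: [0.5209, -0.1413, 0.1142]
ee_rot: [-0.419, 0.569, 0.422, 0.568]
contact_force: [-0.4, 0.2, 0.1]
width: 0.0853
t 4.125 pos [ 0.5209 -0.1413  0.1142] zyaw 73.06 tilt [-1.     0.004  0.001] w 0.08525623002133774 F [-0.44  0.25  0.09]
shift tool [ 0.0622 -0.0025 -0.0015] rx 0.06 j [-0.51 -0.06 -0.28  1.35  0.   -0.21]
```

View pics/g1.png

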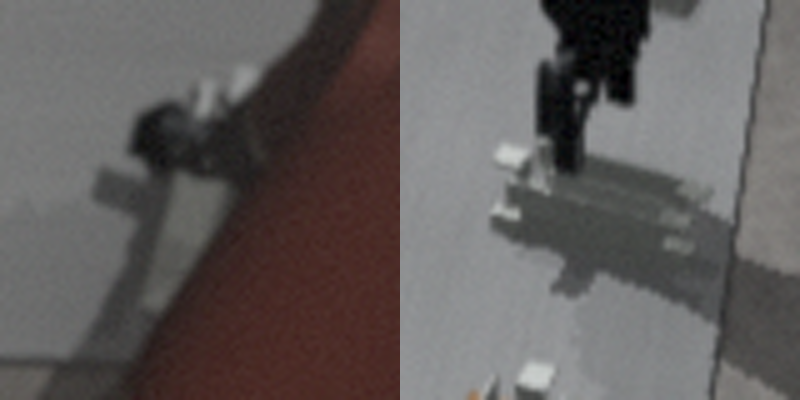

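```bash
python3 - <<'E'
from h import *
s=arm.camera("side");z=arm.sense();M=R.from_quat(z["ee_rot"]).as_matrix()
for k in(1,-1):
  for b in (0,.013):
    P=z["tcp_pos"]+k*.048*M[:,2]-b*M[:,0];u,v=proj(s,P);print(k,b,P.round(3),((u-277+.5)*5+400,(v-93+.5)*5))
E
```

```text
1 0 [ 0.538 -0.097  0.118] (np.float64(568.3996163855525), np.float64(185.86805731856842))
1 0.013 [ 0.538 -0.097  0.131] (np.float64(568.038036402568), np.float64(171.6126943859917))
-1 0 [ 0.51  -0.189  0.118] (np.float64(621.9130565212117), np.float64(112.78604533962202))
-1 0.013 [ 0.51  -0.189  0.131] (np.float64(621.8401493001888), np.float64(98.62993059892922))
```

```bash
python3 -m jog '0.03 -0.0025 -0.0015 0 0 0 -1;0.02 0 0 0 0 0 -1;0.012 0 0 0 0 0 -1;0 0 0 0 0 0 -1;0 0 0 0 0 0 -1'
python3 -c "
from h import *
go(.5227,-.1433,.052,73)"
```

```text
time: 4.9
tcp_pos: [0.5252, -0.1458, 0.0552]
ee_rot: [-0.421, 0.568, 0.42, 0.569]
contact_force: [0.5, -0.4, 0.6]
width: 0.0853
t 4.9 pos [ 0.5252 -0.1458  0.0552] zyaw 72.99 tilt [-1.    -0.001 -0.   ] w 0.0852945627101249 F [ 0.46 -0.38  0.57]
shift tool [0.0032 0.0031 0.0017] rx -0.01 j [-0.51 -0.02 -0.35  1.24  0.   -0.21]
```

```bash
python3 -m jog '0.002 0.003 0.002 0 0 0 -1;0 0 0 0 0 0 0.2;0 0 0 0 0 0 0.5;0 0 0 0 0 0 1;0 0 0 0 0 0 1' 40
python3 -m jog '0 0 0 0 0 0 1;0 0 0 0 0 0 1;0 0 0 0 0 0 1' 40
python3 -c "
from h import *
go(.5227,-.1433,.052,73)"
```

```text
time: 5.52
tcp_pos: [0.5226, -0.1429, 0.0527]
ee_rot: [-0.421, 0.568, 0.42, 0.569]
contact_force: [-2.1, 1.0, 5.0]
width: 0.0556
time: 5.9
tcp_pos: [0.5226, -0.1428, 0.0527]
ee_rot: [-0.421, 0.568, 0.42, 0.569]
contact_force: [-2.1, 1.7, 5.9]
width: 0.0556
t 5.9 pos [ 0.5226 -0.1428  0.0527] zyaw 72.99 tilt [-1. -0.  0.] w 0.055583896271647656 F [-2.11  1.71  5.9 ]
shift tool [ 0.0007 -0.0002 -0.0004] rx -0.01 j [-0.51 -0.03 -0.36  1.23  0.   -0.21]
```

```bash
python3 -m jog '-0.01 0 0 0 0 0 1;-0.03 0 0 0 0 0 1;-0.04 0 0 0 0 0 1;-0.03 0 0 0 0 0 1;-0.01 0 0 0 0 0 1'
python3 -m jog '0 0 0 0 0 0 1;0 0 0 0 0 0 1'
python3 - <<'E'
from h import *
go(.5509,.1481,.180,167.8)
s=arm.camera("side");t=arm.camera("top")
f=lambda im,u,v,hw:cv2.resize(im[v-hw:v+hw,u-hw:u+hw,::-1],(400,400),interpolation=cv2.INTER_CUBIC)
cv2.imwrite("pics/l1.png",np.hstack([f(t["img"],429,182,40),f(s["img"],317,113,40)]))
E
```

```text
time: 6.52
tcp_pos: [0.5231, -0.1432, 0.1742]
ee_rot: [-0.421, 0.568, 0.42, 0.569]
contact_force: [0.8, 0.1, -2.0]
width: 0.0557
time: 6.78
tcp_pos: [0.5218, -0.1424, 0.1706]
ee_rot: [-0.42, 0.569, 0.421, 0.568]
contact_force: [-0.1, 0.2, -3.7]
width: 0.0556
t 6.775 pos [ 0.5218 -0.1424  0.1706] zyaw 72.98 tilt [-1.     0.002  0.001] w 0.05563338114179396 F [-0.09  0.25 -3.68]
shift tool [-0.0091  0.0572  0.2863] rx -94.82 j [-0.51 -0.08 -0.2   1.45  0.   -0.21]
```

View pics/l1.png

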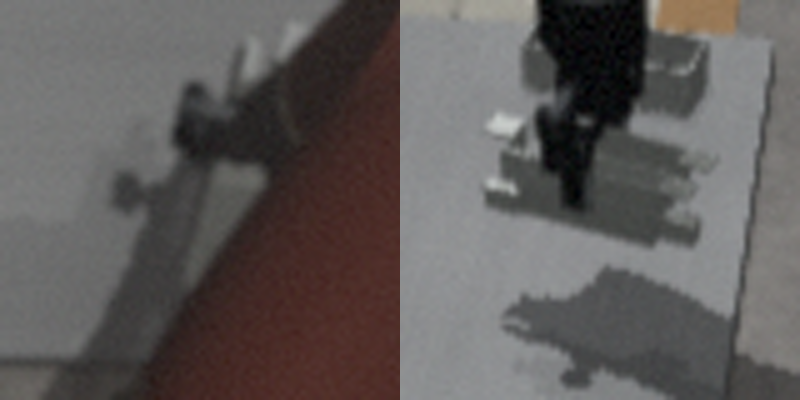

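The tote is lifted level and held. Turning it +95° now, clear of the other objects.

```bash
python3 -m jog '-0.005 0 0 -5 0 0 1;-0.005 0 0 -8 0 0 1;0 0 0 -8 0 0 1;0 0 0 -8 0 0 1;0 0 0 -8 0 0 1'
python3 -m jog '0 0 0 -8 0 0 1;0 0 0 -8 0 0 1;0 0 0 -8 0 0 1;0 0 0 -8 0 0 1;0 0 0 -8 0 0 1'
python3 -m jog '0 0 0 -8 0 0 1;0 0 0 -6 0 0 1;0 0 0 -3.8 0 0 1;0 0 0 0 0 0 1'
python3 - <<'E'
from h import *
go(.5509,.1481,.180,167.8)
E
```

```text
time: 7.5
tcp_pos: [0.522, -0.1426, 0.1813]
ee_rot: [-0.58, 0.404, 0.581, 0.404]
contact_force: [0.6, -0.4, -2.4]
width: 0.0551
time: 8.12
tcp_pos: [0.522, -0.1426, 0.1813]
ee_rot: [-0.683, 0.181, 0.684, 0.182]
contact_force: [0.3, -0.0, -3.3]
width: 0.0555
time: 8.62
tcp_pos: [0.5221, -0.1426, 0.1815]
ee_rot: [-0.703, 0.075, 0.703, 0.076]
contact_force: [0.1, -0.1, -2.8]
width: 0.0553
t 8.625 pos [ 0.5221 -0.1426  0.1815] zyaw 167.76 tilt [-1.    -0.     0.001] w 0.055312711837981046 F [ 0.09 -0.07 -2.78]
shift tool [ 0.0017 -0.2902  0.0335] rx -0.04 j [-0.51 -0.08 -0.18  1.47  0.   -1.87]
```

```bash
python3 -m jog '0 -0.015 0.002 0 0 0 1;0 -0.035 0.004 0 0 0 1;0 -0.045 0.005 0 0 0 1;0 -0.045 0.005 0 0 0 1;0 -0.045 0.005 0 0 0 1'
python3 -m jog '0 -0.045 0.005 0 0 0 1;0 -0.035 0.004 0 0 0 1;0 -0.018 0.002 0 0 0 1;0 -0.007 0.001 0 0 0 1;0 0 0 0 0 0 1'
python3 -m jog '0 0 0 0 0 0 1;0 0 0 0 0 0 1'
python3 - <<'E'
from h import *
go(.5509,.1481,.180,167.8)
s=arm.camera("side");t=arm.camera("top")
f=lambda im,u,v,hw:cv2.resize(im[v-hw:v+hw,u-hw:u+hw,::-1],(400,400),interpolation=cv2.INTER_CUBIC)
cv2.imwrite("pics/p1.png",np.hstack([f(t["img"],341,173,40),f(s["img"],296,170,40)]))
E
```

```text
time: 9.25
tcp_pos: [0.5408, 0.0449, 0.1823]
ee_rot: [0.703, -0.075, -0.703, -0.076]
contact_force: [0.3, -0.9, -2.7]
width: 0.0554
time: 9.88
tcp_pos: [0.5514, 0.1474, 0.1822]
ee_rot: [-0.703, 0.075, 0.703, 0.075]
contact_force: [0.7, -1.4, -2.7]
width: 0.0558
time: 10.12
tcp_pos: [0.5516, 0.1468, 0.1824]
ee_rot: [0.703, -0.076, -0.703, -0.076]
contact_force: [0.5, 1.0, -2.7]
width: 0.0551
t 10.125 pos [0.5516 0.1468 0.1824] zyaw 167.72 tilt [-1. -0. -0.] w 0.05514416110898268 F [ 0.51  0.96 -2.65]
shift tool [ 0.0024 -0.0011  0.001 ] rx -0.08 j [ 0.03  0.01 -0.09  1.47 -0.   -1.33]
```

View pics/p1.png

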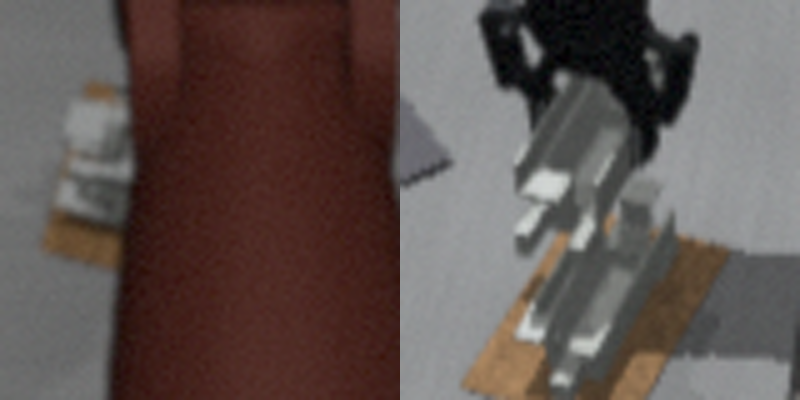

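The near end of the held tote shows its single middle ear and two corner feet, over the two-corner-ear end of the base, so the orientation is right. I'll overlay both models in the side view.

```bash
python3 - <<'E'
from h import *
s=arm.camera("side");z=arm.sense();p=z["tcp_pos"]
hw,S=30,10
for i,(x,y,z0,yaw) in enumerate([(p[0],p[1],p[2]-.0237,257.7),(.5509,.1481,.033,77.8)]):
    o=over(s,x,y,z0,np.deg2rad(yaw),0,hw,S); cv2.imwrite(f"pics/pv{i}.png",cv2.resize(o,(800,400)))
a,b=cv2.imread("pics/pv0.png"),cv2.imread("pics/pv1.png")
cv2.imwrite("pics/pv.png",np.hstack([a[:,400:],b[:,400:]]))
E
```

```text
(no output)
```

View pics/pv.png

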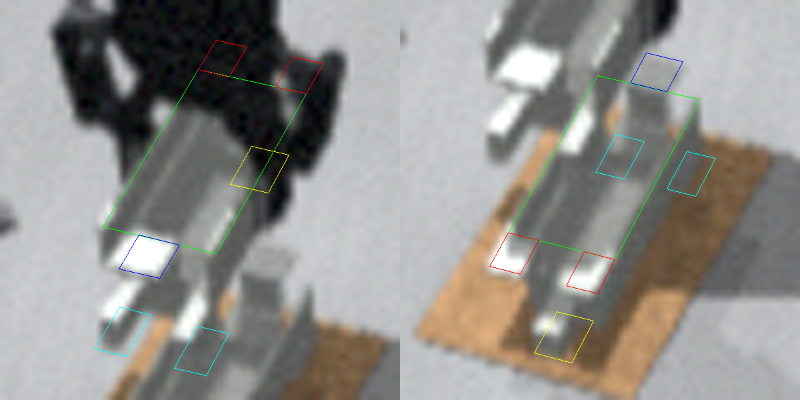

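```bash
python3 -m jog '0.02 -0.001 0 0 0 0 1;0.02 0 0 0 0 0 1;0.01 0 0 0 0 0 1;0.005 0 0 0 0 0 1;0 0 0 0 0 0 1'
python3 -m jog '0 0 0 0 0 0 1;0 0 0 0 0 0 1'
python3 - <<'E'
from h import *
go(.5515,.1481,.117,167.8)
s=arm.camera("side")
cv2.imwrite("pics/q1.png",cv2.resize(s["img"][140:220,256:336,::-1],(560,560),interpolation=cv2.INTER_CUBIC))
E
```

```text
time: 10.9
tcp_pos: [0.5516, 0.1486, 0.1271]
ee_rot: [-0.703, 0.075, 0.703, 0.075]
contact_force: [-1.0, 0.1, -2.6]
width: 0.0553
time: 11.15
tcp_pos: [0.5521, 0.1486, 0.1279]
ee_rot: [0.703, -0.075, -0.703, -0.075]
contact_force: [0.6, 0.4, -3.1]
width: 0.0556
t 11.15 pos [0.5521 0.1486 0.1279] zyaw 167.79 tilt [-1.    -0.    -0.001] w 0.055588708065002955 F [ 0.63  0.39 -3.06]
shift tool [0.0109 0.0006 0.0005] rx -0.01 j [ 0.03  0.02 -0.17  1.37  0.   -1.32]
```

View pics/q1.png

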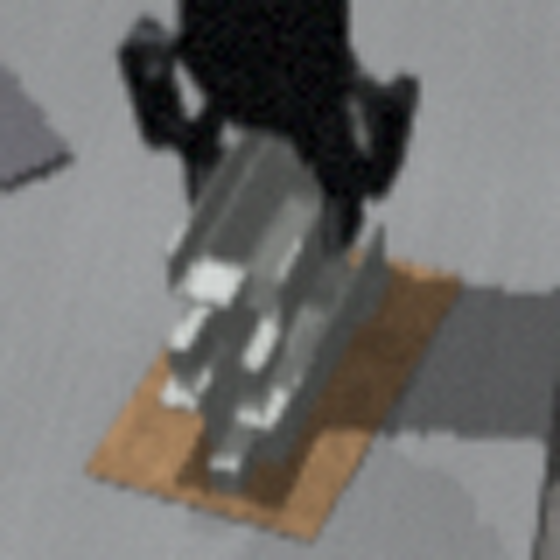

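```bash
python3 -m jog '0.003 0 0 0 0 0 1;0.003 0 0 0 0 0 1;0.002 0 0 0 0 0 1;0 0 0 0 0 0 1'
python3 -m jog '0.0015 0 0 0 0 0 1;0 0 0 0 0 0 1'
python3 -m jog '0.001 0 0 0 0 0 1;0 0 0 0 0 0 1'
```

```text
time: 11.7
tcp_pos: [0.5515, 0.1486, 0.119]
ee_rot: [-0.703, 0.075, 0.703, 0.075]
contact_force: [0.5, -0.3, -3.1]
width: 0.0557
time: 11.95
tcp_pos: [0.5517, 0.1486, 0.1177]
ee_rot: [-0.703, 0.075, 0.703, 0.075]
contact_force: [0.2, -0.1, -2.7]
width: 0.0559
time: 12.2
tcp_pos: [0.5517, 0.1486, 0.1168]
ee_rot: [0.703, -0.075, -0.703, -0.075]
contact_force: [0.4, 0.8, -2.0]
width: 0.0554
```

```bash
python3 -m jog '0.001 0 0 0 0 0 1;0 0 0 0 0 0 1'
python3 -m jog '0.001 0 0 0 0 0 1;0 0 0 0 0 0 1'
```

```text
time: 12.45
tcp_pos: [0.5519, 0.1486, 0.1167]
ee_rot: [0.703, -0.075, -0.703, -0.075]
contact_force: [-3.5, -0.3, 4.9]
width: 0.0556
time: 12.7
tcp_pos: [0.552, 0.1486, 0.1166]
ee_rot: [0.704, -0.075, -0.703, -0.075]
contact_force: [-6.2, -1.8, 12.7]
width: 0.0554
```

Contact came at z 0.1167, exactly the stacked height. I'll ease off 1 mm and open gently.

```bash
python3 -m jog '-0.0013 0 0 0 0 0 1;0 0 0 0 0 0 1' 20
python3 -m jog '0 0 0 0 0 0 -0.35;0 0 0 0 0 0 -0.5;0 0 0 0 0 0 -0.7;0 0 0 0 0 0 -1;0 0 0 0 0 0 -1'
python3 -m jog '0 0 0 0 0 0 -1;0 0 0 0 0 0 -1'
python3 - <<'E'
from h import *
s=arm.camera("side")
cv2.imwrite("pics/r1.png",cv2.resize(s["img"][140:220,256:336,::-1],(560,560),interpolation=cv2.INTER_CUBIC))
E
```

```text
time: 12.95
tcp_pos: [0.5519, 0.1486, 0.1167]
ee_rot: [0.703, -0.075, -0.703, -0.075]
contact_force: [-2.1, -0.6, 6.3]
width: 0.0558
time: 13.58
tcp_pos: [0.5517, 0.1486, 0.1161]
ee_rot: [-0.703, 0.075, 0.703, 0.075]
contact_force: [0.6, 0.2, -0.2]
width: 0.0854
time: 13.82
tcp_pos: [0.5517, 0.1486, 0.1161]
ee_rot: [0.703, -0.075, -0.703, -0.075]
contact_force: [-0.2, 0.0, -0.9]
width: 0.0856
```

View pics/r1.png

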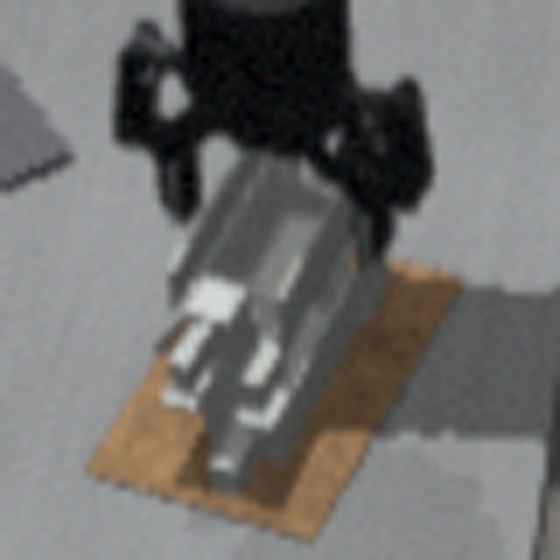

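The tote is standing on the ears and the fingers are clear of it. Retreating straight up, then sideways to clear the view.

```bash
python3 -m jog '-0.015 0 0 0 0 0 -1;-0.03 0 0 0 0 0 -1;-0.04 0 0 0 0 0 -1;-0.04 0 0 0 0 0 -1;-0.03 0 0 0 0 0 -1'
python3 -m jog '0 0.04 0 0 0 0 -1;0 0.05 0 0 0 0 -1;0 0.05 0 0 0 0 -1;0 0.05 0 0 0 0 -1;0 0.05 0 0 0 0 -1'
python3 -m jog '0 0.05 0 0 0 0 -1;0 0.04 0 0 0 0 -1;0 0 0 0 0 0 -1'
python3 - <<'E'
from h import *
s=arm.camera("side");t=arm.camera("top")
g=lambda c,x,y,z,yw:cv2.resize(over(c,x,y,z,np.deg2rad(yw),0,32,12),(800,400))
U=(.5513,.1486,.093,257.8);B=(.5509,.1481,.033,77.8)
cv2.imwrite("pics/f1.png",cv2.resize(np.vstack([g(t,*U),g(s,*U)]),(600,600)))
cv2.imwrite("pics/f2.png",cv2.resize(np.vstack([g(t,*B),g(s,*B)]),(600,600)))
cv2.imwrite("pics/f3.png",t["img"][:,:,::-1])
E
```

```text
time: 14.5
tcp_pos: [0.552, 0.1486, 0.2744]
ee_rot: [0.704, -0.075, -0.702, -0.075]
contact_force: [0.7, 0.4, 0.5]
width: 0.0852
time: 15.12
tcp_pos: [0.5005, -0.0875, 0.2724]
ee_rot: [0.704, -0.075, -0.703, -0.075]
contact_force: [1.1, 0.3, -0.8]
width: 0.0855
time: 15.5
tcp_pos: [0.4813, -0.1763, 0.272]
ee_rot: [0.703, -0.077, -0.703, -0.076]
contact_force: [0.3, 0.9, -0.6]
width: 0.0854
```

View pics/f1.png

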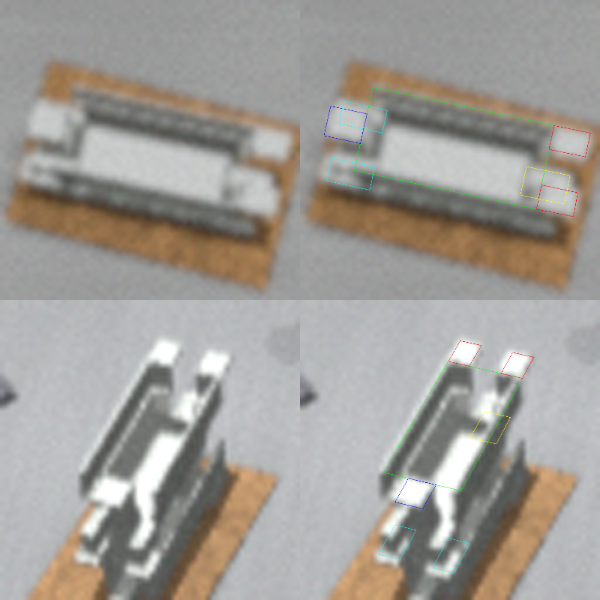

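View pics/f2.png

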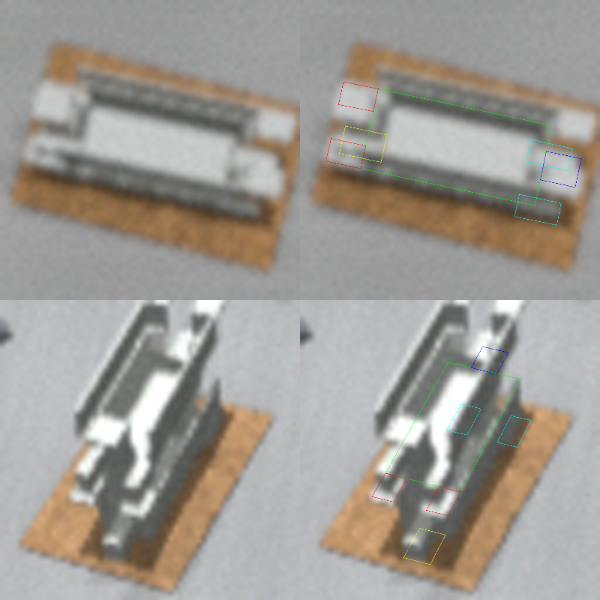

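View pics/f3.png

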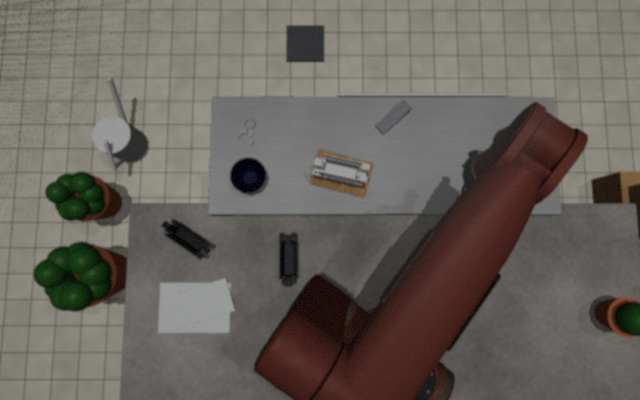

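The stack matches the model in both views to within about a pixel: 60 mm up, square, with the one-slot end over the two-slot end. The bowl, keyring and wedge look unmoved.

```bash
python3 -c "
from h import *
print(arm.close_job(),arm.sense()['time'])"
```

```text
the job is handed in; nothing more can be done
the job is handed in; nothing more can be done
```

I stacked the loose white tote on the cork-mat tote and handed the job in at about 15.6 s of the 32 s allowed. I gripped it at mid-length, lifted it, turned it +95°, lowered it until it touched, opened the gripper and backed away.

**Height:** contact came with the tool at z 0.1167, which is where I had worked out the stacked height of 60 mm to be.

**Position:** after release, the stacked pose drawn over both camera pictures matched to about one pixel (roughly 3 mm). The tote stands square, with its one-slot end over the other's two-slot end.

**Checks that were weaker or disagreed:**
- **Lower tote:** it sits about one pixel off its model in the side view, as it did before I set the other tote on it.
- **Set-down force:** it briefly reached about 13 N, so I eased off before opening.
- **Other objects:** the bowl, keyring and wedge looked unmoved in the last top picture. The arm hid the plain tray there, but my path stayed well away from it.
- **Not checked:** I did not measure level or rest speed directly, only from the pictures.

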